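# Screw the lid home on the chile jar

## Task

Close the terracotta chile jar: set its metal lid level on the threaded neck, turn it backwards (anticlockwise from above) under light pressure until you feel the thread drop into place, then screw it down clockwise until it stops, fully home, and let go. Work gently: do not press or force the lid hard against the jar, and leave the things standing around where they are.

Things in the scene. Friction and masses are not known exactly. Their poses are not given: they have to be found in the camera images.
- lid: Screw lid, loose, about 160 g (varies), right way up on the ledge at the start: aluminium cap 82 mm across, 28 mm high. Origin: centre of the skirt's lower edge, z up. Inside the skirt (inner radius 37.5 mm) four equal lugs on the lid's x and y axes reach in to radius 31.5 mm, each 9 mm long, 4 mm high, mid-height 4 mm above the lower edge; so every quarter turn of the lid is alike.
- lid_grip (a point): Point in the lid's wooden bar handle, on the lid's axis, 52 mm above its origin: the place to grip. The bar is 50 mm long (lid's x), 16 mm thick (lid's y, grip across this) and stands from 28 to 64 mm above the origin.
- jar: Terracotta jar, 116 mm across, fixed in a square pine cradle (150 mm, 44 mm high) screwed to the ledge: it neither moves nor turns. Origin: centre of the underside, on the ledge, z up along the neck's axis. Right-hand thread on the neck. Heights of the lid's origin above this origin: resting on top of the threads 115.7 to 120 mm (rising as it is turned backwards), dropped in about 110, fully home 105 to 107.
- jar_neck (a point): Centre of the neck's foot, 100 mm above the jar's origin. Steel neck, core radius 30 mm up to 25 mm above this point, tapering to 26.5 mm at its top at 28 mm; threads out to radius 36 mm. Four equal thread starts, 90 degrees apart, each thread falling 5 mm in 56 degrees, with open gaps 26 degrees wide between. Where the gaps lie round the neck differs each time and is NOT shown by this pose.
- jar_mouth (a point): Neck's top centre, 128 mm above the jar's origin. Up to 90 degrees backwards brings the lugs to the gaps, where the lid, pressed with 5 N or more, drops; within 11 degrees more a solid stop blocks it (2 degrees against it: 30 N). Clockwise from there, held down, 55 to 70 degrees to the next stop: home. On top of the threads clockwise meets stops too; starting on a stop's top it first falls only 3 mm.
- pad (a joint): Sprung rubber sealing pad, 36 mm across, standing out of the mouth to 139.5 mm above the jar's origin; the value is how far it is pushed down, in m (0 free, at most 0.012). It gives 0.9 N per mm and meets the lid's inside (24 mm above the lid's origin), so an unpressed lid does not drop into the gaps and springs out of them until turned about 25 degrees clockwise.
- molcajete: Bystander: volcanic stone mortar on three feet, 164 mm across, 100 mm high; origin at the centre of the underside.
- pinch_bowl: Bystander: small turquoise ceramic bowl, 90 mm across, 40 mm high; origin at the centre of the underside.
- measuring_cup: Bystander: stainless steel measuring cup, 72 mm across, 55 mm high, with a flat handle reaching 118 mm along its x axis from the origin at the centre of the underside.
- pestle: Bystander: wooden pestle lying on the ledge along its x axis, 130 mm long, 32 mm thick; origin at the middle of its underside.
There are look-alikes about, which are no part of the job. Of the things shaped like the lid, the aluminium one is meant.

How it is judged:
On the way, in this order (a step that is already met when the one before it is completed fails the run):
1. the lid stands level on the neck, on top of the threads (horizontal distance between lid and jar below 0.004 m and angle between lid's own z axis and vertical below 0.08 rad and z of lid in the frame of jar between 0.1125 and 0.1225 m and contact force between lid and jar above 0.5 N), for 0.1 s.
2. the lid's thread has dropped into place (horizontal distance between lid and jar below 0.004 m and angle between lid's own z axis and vertical below 0.08 rad and z of lid in the frame of jar below 0.112 m), for 0.1 s.
At the end, for the whole second after the job is handed in: The lid is screwed down on the jar: its origin less than 107.9 mm above the jar's origin (fully home is 105 to 107 mm), within 4 mm of the neck's axis, level within 0.08 rad, at rest and released (horizontal distance between lid and jar below 0.004 m and angle between lid's own z axis and vertical below 0.08 rad and z of lid in the frame of jar below 0.1079 m and linear speed of lid below 0.01 m/s and angular speed of lid below 0.1 rad/s and contact force between the fingers and lid below 0.1 N); the robot touches nothing.
It fails at once if the lid is pressed or forced against the jar with more than 50 N (contact force between lid and jar above 50 N).
It fails at once if the lid is tipped over (more than 0.6 rad) (angle between lid's own z axis and vertical above 0.6 rad).
It fails at once if a bystander is shifted by more than 15 mm (distance of any of molcajete, pinch_bowl, measuring_cup, pestle from where it was at the start of the episode above 0.015 m).
It also fails if it takes over 64 s, if anything falls off the work surface, if the arm or the gripper's body presses on something with over 40 N, if the wrist force passes 120 N, or if a joint passes its speed limit or range.

## Robot

A 6-joint arm with a two-finger parallel gripper is mounted at the origin on the work surface. World frame = base frame: x ahead of the robot, y to its left, z up, the work surface at z = 0. Lengths are in m, angles in rad, forces in N, time in s.
With the tool pointing down it reaches from about 0.35 to 0.85 m from the base axis. Payload 8.1 kg.
Tool frame: the origin (TCP) lies at the very end of the fingers, on their centre line; the grasp point (between the pads) lies 19 mm behind it; z points along the fingers, y is the direction in which the jaws open and shut (so a half turn about z gives the same grasp; the last joint's range is limited). The gripper opens to 93 mm and grips with 3 to 60 N. Pads are 15 mm wide; open, the fingers measure 128 mm over their backs; the gripper's body (75 mm by 188 mm) begins 65 mm behind the grasp point.
Start: joints at [1.213, 0.13, 1.488, -0, 1.523, -0.085], TCP at [0.162, 0.578, 0.219] pointing down, gripper open.
Joint ranges: [-2.96, 2.96], [-0.89, 2.26], [0.02, 2.5], [-1.34, 4.48], [0, 2.73], [-2.66, 2.66]. Speed limits (rad/s): [2.39, 2.39, 2.79, 3.14, 3.14, 3.14].

## Interface

Orientations are given as a rotation vector (axis times angle).
In Python, from plant import robot gives the robot as it stands.
- The arm moves only by the shell command python3 -m pendant 'ROWS' [OPENING] [FORCE]. ROWS is JSON, a list of rows, each an object with "delta_pos": the shift along the tool's x, y, z in m, a list of three; "spin": the turn about the tool's z in rad. In form: [{"delta_pos": [dx, dy, dz], "spin": spin}, ...]. A call has 1 to 10 rows; each row is the pose to reach, as a shift and turn from the pose measured when the call began, along the tool's axes at that moment; what a row does not reach only later rows make up. A row lasts 1/10 s, in which the tool goes at most 50 mm and 8.59 degrees, less where a joint would pass 70% of its speed; a pose out of reach is approached as far as the arm can. A call with a gripper value outside its range is refused whole. OPENING is the closure, from -1 (fully open) to 1 (shut), set as the call begins (- or left out, the last holds). The fingers move at their own pace and stop on an object; FORCE is the grip in N (left out, the last holds). Time passes only in rows, so rows that repeat a pose let the fingers close. It gives the time, the measured TCP pose, the force and the opening at its end, in the units of the state.
- robot.read_state(): the state, without advancing time (a new reading comes with each control period).
- robot.read_camera(name): name is "scene" or "top" or "wrist"; returns a dict with "color" (480x640x3 uint8, blue, green, red), "camera_matrix" (3x3 intrinsics, pixels), "R" (3x3) and "t" (3): a world point X has camera coordinates R X + t. Camera axes: x right, y down, z forward; pixel columns grow to the right and rows downward; lengths in m; the calibration is good to about 2 mm. A picture is of the moment at which its call begins. There is no depth.
- robot.close_job(): hands the job in, once; it reports no verdict.
Trained networks look in the newest picture that a camera, given by its name, has taken for a name from the list of things; names that differ only in an ending like _2 or _b are one class to them, and where a whole thing is asked for, a point or a joint stands for the part that bears it (a point fixed in the world has none). Each returns a list of dicts, best first, with "score" (0 to 1); they miss things now and then, are a little off and sometimes report something else, mostly with a low value. They report only what shows in the picture. A call takes as long as a camera call. They do not tell look-alikes from the thing itself.
- robot.outline_of(camera, label): "mask" (480x640 bool, what is visible of it).
- robot.mark_of(camera, label): "location" ([x, y, z] in m, in the coordinates of the camera as it stood for that picture, good to about 4 mm: a listed point, or the origin of a listed thing).
The state is a dict: "t": time; "q": joint angles; "dq": joint speeds; "joint_torque": joint torques, N m; "tool_pos": TCP position; "orientation": TCP orientation; "force": force on the tool from outside, world axes, zero at the start; "wrist_torque": the same for the moment, N m; "opening": finger opening in m.
Only numpy, scipy, OpenCV 4.12 (cv2) and the standard library are available. Lean on these libraries where they do the work, as an engineer would, in place of code of your own. Each camera call takes 0.05 s, during which the arm holds its last target.

## Working session

There is one attempt and no reset: what is moved stays moved. The work goes in short steps, Python scripts to look and compute and a shell command to move; the robot and the scene stay as the last step left them, time stands still between calls to the robot, and variables do not carry over. Pictures are saved under pics/ and viewed, and the job is handed in when it is done.

```bash
mkdir -p pics; ls; cat > h.py <<'E'
import numpy as np, cv2
from plant import robot
def snap(c,name):
    d=robot.read_camera(c); cv2.imwrite(f'pics/{name}.png',d['color']); return d
def w(d,p): return np.array(d['R']).T@(np.array(p)-np.array(d['t']))
def px(d,X):
    p=np.array(d['R'])@np.array(X)+np.array(d['t']); p=np.array(d['camera_matrix'])@p; return p[:2]/p[2]
def ray(d,u,v,z):
    R=np.array(d['R']);t=np.array(d['t']);r=R.T@np.linalg.solve(np.array(d['camera_matrix']),[u,v,1.]);c=-R.T@t
    return c+r*(z-c[2])/r[2]
E
python3 - <<'E'
from h import *
np.set_printoptions(precision=4,suppress=True)
print(robot.read_state())
for c in ['scene','top']:
    d=snap(c,c+'0')
    for l in ['lid','lid_grip','jar','jar_neck','jar_mouth','molcajete','pinch_bowl','measuring_cup','pestle']:
        for m in robot.mark_of(c,l)[:4]:
            X=w(d,m['location']); print(c,l,round(m['score'],2),X,px(d,X))
E
```

```text
pics
{'t': 0.0, 'q': array([ 1.2126,  0.1312,  1.4893, -0.    ,  1.523 , -0.0854]), 'dq': array([ 0.0018, -0.0009,  0.0006,  0.001 , -0.0016,  0.0003]), 'joint_torque': array([  0.0009, -55.984 , -49.1759,   0.0768,   0.0354,  -0.0002]), 'tool_pos': array([0.1614, 0.5773, 0.2176]), 'orientation': array([-0.4271, -3.112 ,  0.0028]), 'force': array([ 0.7519, -0.1362,  0.0855]), 'wrist_torque': array([ 0.0647,  0.0167, -0.0234]), 'opening': 0.09328258171723484}
scene lid 0.93 [ 0.4674  0.1752 -0.0034] [393.9909 307.4351]
scene lid 0.93 [ 0.4291  0.3137 -0.    ] [464.5886 333.5432]
scene lid 0.81 [ 0.3255  0.1623 -0.0021] [430.3342 269.0491]
scene lid_grip 0.81 [0.4677 0.1743 0.0501] [396.233  288.3237]
scene lid_grip 0.8 [0.3252 0.164  0.057 ] [435.1501 248.6092]
scene lid_grip 0.75 [0.4259 0.3117 0.0546] [470.0291 312.5445]
scene lid_grip 0.57 [0.5817 0.2999 0.0522] [413.5553 358.9709]
scene jar 0.95 [ 0.4865 -0.204   0.002 ] [260.6625 225.7962]
scene jar_neck 0.58 [ 0.4862 -0.1986  0.0972] [259.6506 193.1863]
scene jar_neck 0.16 [0.7794 0.0136 0.0006] [218.1416 350.0666]
scene jar_mou
[... 793 characters left out ...]
85 ]
top lid_grip 0.68 [0.5799 0.303  0.0533] [191.1525 218.9368]
top jar 0.8 [ 0.4866 -0.201  -0.0037] [430.3794 268.5248]
top jar_neck 0.96 [ 0.4854 -0.2023  0.1033] [444.3532 262.3648]
top jar_mouth 0.76 [ 0.4862 -0.2012  0.1256] [446.9462 260.3276]
top molcajete 0.75 [0.7762 0.0109 0.0009] [331.585  139.5989]
top molcajete 0.72 [ 0.4827 -0.2023 -0.0026] [431.1704 270.2614]
top molcajete 0.42 [0.5199 0.0055 0.0042] [334.6873 252.1974]
top pinch_bowl 0.67 [ 0.7003  0.1995 -0.0002] [246.4708 171.384 ]
top pinch_bowl 0.38 [0.7782 0.0125 0.0001] [330.8613 138.8883]
top measuring_cup 0.97 [ 0.7041 -0.2407 -0.0001] [444.3258 171.4385]
top pestle 0.8 [ 0.5201  0.0077 -0.0005] [333.5038 252.4353]
```

View pics/scene0.png

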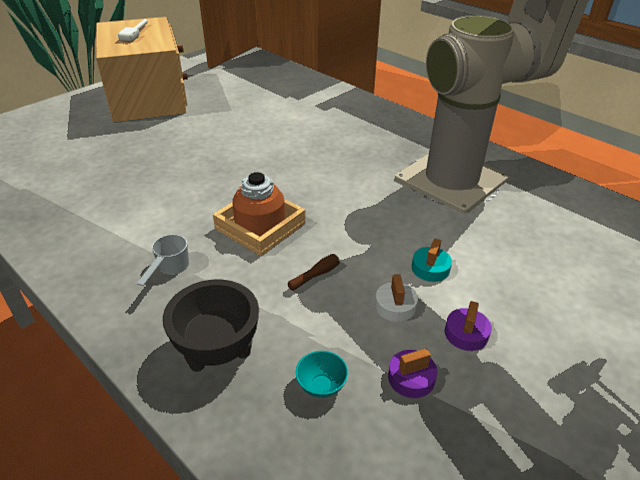

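View pics/top0.png

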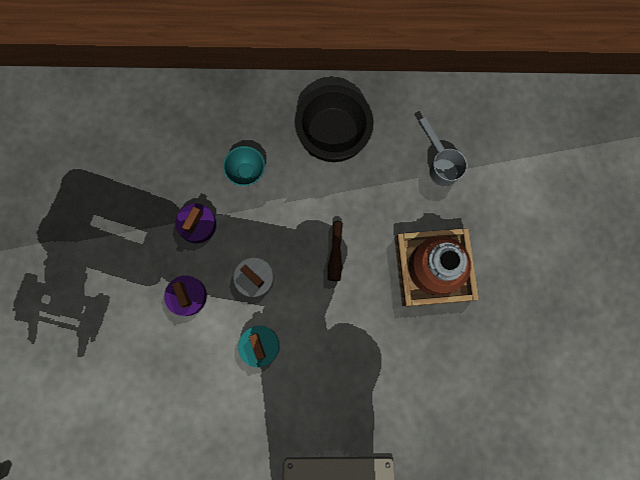

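Four things are shaped like the lid (scene view): two purple at (412,373) and (468,328), one teal at (431,263), and one grey at (397,300). Only the grey one fits aluminium. I'll confirm it in a crop and measure the bar's direction.

```bash
python3 - <<'E'
from h import *
s=cv2.imread('pics/scene0.png')[240:400,340:500]; t=cv2.imread('pics/top0.png')[235:320,205:300]
a=cv2.resize(s,(450,450),interpolation=cv2.INTER_CUBIC);b=cv2.resize(t,(340,304),interpolation=cv2.INTER_CUBIC)
c=np.zeros((450,790,3),np.uint8);c[:,:450]=a;c[:304,450:]=b
cv2.imwrite('pics/crop1.png',c)
d=robot.read_camera('top'); im=d['color']
hsv=cv2.cvtColor(im,cv2.COLOR_BGR2HSV)
sub=np.zeros(im.shape[:2],np.uint8); sub[255:300,230:275]=1
m=(sub>0)&(hsv[...,1]>90)
vs,us=np.nonzero(m); print(m.sum(),us.mean(),vs.mean())
P=np.array([ray(d,u,v,0.064)[:2] for u,v in zip(us,vs)])
print(P.mean(0)); (cx,cy),(a_,b_),ang=cv2.minAreaRect((P*1000).astype(np.float32)); print(cx,cy,a_,b_,ang)
e,V=np.linalg.eigh(np.cov(P.T)); print(np.sqrt(12*e),np.degrees(np.arctan2(V[1,1],V[0,1])))
E
```

```text
194 251.75257731958763 275.7783505154639
[0.46219443 0.174553  ]
462.3119812011719 174.60345458984375 52.78643035888672 13.941229820251465 45.778873443603516
[0.01455178 0.05235233] 47.135451512469395
```

View pics/crop1.png

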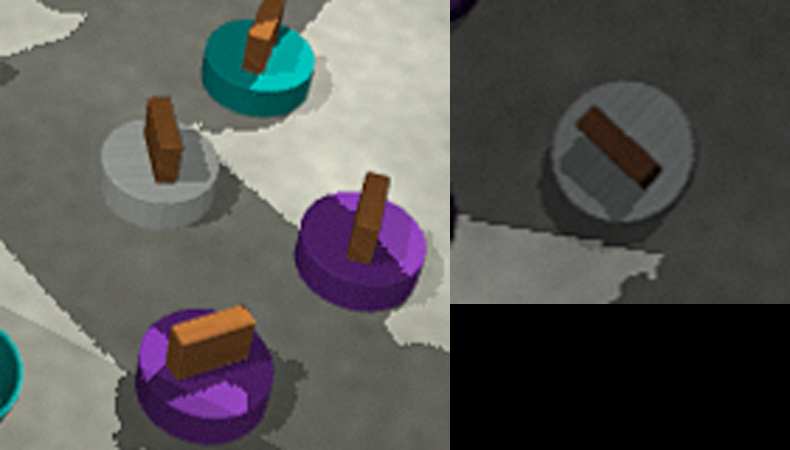

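The grey lid is confirmed in the crop: aluminium cap, bar at about 47° in the world, top-view centre near (252,277). I'm moving above it with the jaws set across the bar.

```bash
python3 -m pendant '[{"delta_pos":[-0.04,-0.03,-0.01],"spin":0.14},{"delta_pos":[-0.08,-0.06,-0.03],"spin":0.28},{"delta_pos":[-0.12,-0.09,-0.03],"spin":0.42},{"delta_pos":[-0.16,-0.12,-0.03],"spin":0.56},{"delta_pos":[-0.2,-0.15,-0.03],"spin":0.7},{"delta_pos":[-0.24,-0.18,-0.03],"spin":0.84},{"delta_pos":[-0.28,-0.21,-0.03],"spin":0.98},{"delta_pos":[-0.32,-0.24,-0.03],"spin":1.12},{"delta_pos":[-0.36,-0.27,-0.03],"spin":1.26},{"delta_pos":[-0.399,-0.304,-0.03],"spin":1.4}]' -1
python3 -m pendant '[{"delta_pos":[0,0,0],"spin":0.14},{"delta_pos":[0,0,0],"spin":0.28},{"delta_pos":[0,0,0],"spin":0.42}]'
cat >> h.py <<'E'
from scipy.spatial.transform import Rotation as Ro
np.set_printoptions(precision=4,suppress=True)
def st():
    s=robot.read_state(); M=Ro.from_rotvec(s['orientation']).as_matrix()
    print('t',round(s['t'],2),'tcp',s['tool_pos'],'yaw_y',round(np.degrees(np.arctan2(M[1,1],M[0,1])),2),'z',M[:,2],'F',s['force'],'T',s['wrist_torque'],'op',round(s['opening'],4),'q6',round(s['q'][5],3)); return s,M
E
python3 -c "
from h import *
st()"
```

```text
t: 2.05
tool_pos: [0.4616, 0.181, 0.2489]
orientation: [2.338, 2.098, 0.001]
force: [0.7, 0.5, -0.5]
opening: 0.0934
t: 2.35
tool_pos: [0.462, 0.1802, 0.249]
orientation: [2.73, 1.555, 0.002]
force: [0.5, 0.5, 0.4]
opening: 0.0933
t 2.35 tcp [0.462  0.1802 0.249 ] yaw_y -30.67 z [ 0.0009  0.0005 -1.    ] F [0.51   0.5345 0.3627] T [-0.085   0.1391 -0.0145] op 0.0933 q6 0.804
```

```bash
python3 -m pendant '[{"delta_pos":[0,0,0],"spin":0.12},{"delta_pos":[0,0,0],"spin":0.215},{"delta_pos":[0,0,0],"spin":0.215},{"delta_pos":[0,0,0],"spin":0.215}]'
python3 - <<'E'
from h import *
s,M=st()
d=snap('wrist','w1')
print('cam',-np.array(d['R']).T@np.array(d['t']), np.array(d['R']))
for l in ['lid','lid_grip']:
    for m in robot.mark_of('wrist',l)[:4]:
        X=w(d,m['location']); print(l,round(m['score'],2),X,px(d,X))
E
```

```text
t: 2.75
tool_pos: [0.462, 0.1802, 0.2491]
orientation: [-2.879, -1.257, -0.002]
force: [-0.1, 0.1, -0.7]
opening: 0.0932
t 2.75 tcp [0.462  0.1802 0.2491] yaw_y -42.82 z [ 0.001   0.0005 -1.    ] F [-0.0845  0.1097 -0.6754] T [-0.0328  0.1268  0.0141] op 0.0932 q6 1.016
cam [0.5086 0.2304 0.4151] [[ 0.7337 -0.6795  0.0006]
 [-0.6591 -0.7115  0.2439]
 [-0.1653 -0.1793 -0.9698]]
lid 0.94 [ 0.4618  0.1779 -0.0019] [320.4654 208.146 ]
lid 0.88 [ 0.3275  0.1637 -0.004 ] [248.1122 289.6562]
lid 0.87 [ 0.4249  0.3151 -0.001 ] [211.4389 140.4705]
lid 0.79 [0.5777 0.3016 0.0036] [321.5566  45.9839]
lid_grip 0.76 [0.3269 0.1601 0.0503] [240.6951 311.4338]
lid_grip 0.67 [0.426  0.3206 0.0508] [192.5843 134.6214]
lid_grip 0.6 [0.5817 0.3024 0.0525] [324.5371  27.4871]
lid_grip 0.55 [0.4639 0.1776 0.0491] [322.3576 215.3531]
```

View pics/w1.png

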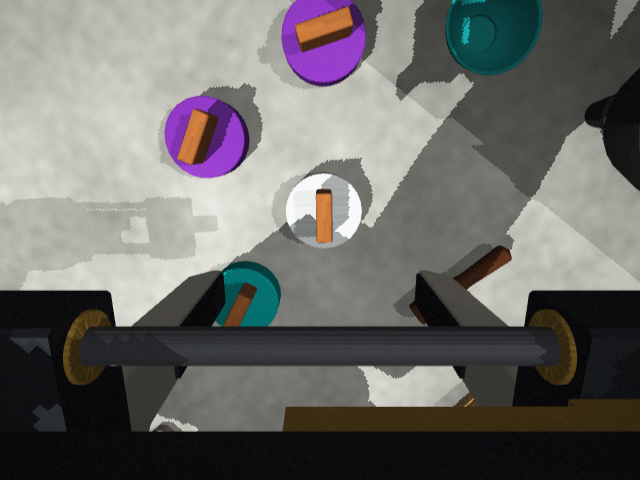

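```bash
cat >> h.py <<'E'
from scipy.optimize import minimize
def outl(cam,d,label,X):
    best=None
    u,v=px(d,X)
    for o in robot.outline_of(cam,label):
        m=np.array(o['mask']); ys,xs=np.nonzero(m)
        if len(xs)==0: continue
        e=np.hypot(xs.mean()-u,ys.mean()-v)
        if best is None or e<best[0]: best=(e,m,o['score'])
    return best
def sil(d,x,y,z0,parts,K=8):
    im=np.zeros((480,640),np.uint8)
    for pts in parts:
        P=np.array([px(d,[x+p[0],y+p[1],z0+p[2]]) for p in pts])
        h=cv2.convexHull((P*1.0).astype(np.float32))
        cv2.fillConvexPoly(im,np.round(h*256).astype(np.int32),255,cv2.LINE_AA,8)
    return im/255.
th=np.linspace(0,2*np.pi,60)
def cyl(r,a,b): return [(r*np.cos(t),r*np.sin(t),z) for z in (a,b) for t in th]
def bar(yaw):
    c,s_=np.cos(yaw),np.sin(yaw)
    return [(c*i*.025-s_*j*.008,s_*i*.025+c*j*.008,z) for i in(-1,1) for j in(-1,1) for z in(.028,.064)]
def fit(d,m,X0,z0,parts):
    m=m.astype(float)
    f=lambda p: np.abs(sil(d,p[0],p[1],z0,parts)-m).sum()
    r=minimize(f,X0,method='Nelder-Mead',options=dict(initial_simplex=[X0,np.add(X0,[.004,0]),np.add(X0,[0,.004])],xatol=1e-4,fatol=.5))
    return r.x,r.fun,m.sum()
E
python3 - <<'E'
from h import *
X0=[.463,.177]
for c in ['wrist','top','scene']:
    d=snap(c,'f_'+c)
    b=outl(c,d,'lid',[.463,.177,.02])
    if b is None: print(c,'none'); continue
    print(c,b[0],b[2],fit(d,b[1],X0,0,[cyl(.041,0,.028),bar(np.radians(47))]))
E
```

```text
wrist 1.8722170360800878 0.68 (array([0.4646, 0.1766]), np.float64(183.71764705882353), np.float64(4559.0))
top 14.064537715859165 0.66 (array([0.464 , 0.1774]), np.float64(1192.5372549019608), np.float64(176.0))
scene 2.114701769255797 0.65 (array([0.4655, 0.1765]), np.float64(87.65098039215687), np.float64(1509.0))
```

```bash
python3 -m pendant '[{"delta_pos":[-0.001,0.0046,0.04],"spin":0},{"delta_pos":[-0.001,0.0046,0.08],"spin":0},{"delta_pos":[-0.001,0.0046,0.12],"spin":0},{"delta_pos":[-0.001,0.0046,0.16],"spin":0},{"delta_pos":[-0.001,0.0046,0.185],"spin":0},{"delta_pos":[-0.001,0.0046,0.2],"spin":0},{"delta_pos":[-0.001,0.0046,0.21],"spin":0},{"delta_pos":[-0.001,0.0046,0.214],"spin":0},{"delta_pos":[-0.001,0.0046,0.214],"spin":0}]' -1
python3 - <<'E'
from h import *
st()
d=snap('wrist','w2')
E
```

```text
t: 4.1
tool_pos: [0.4649, 0.1765, 0.0351]
orientation: [-2.881, -1.254, -0.002]
force: [-0.2, -0.6, 0.5]
opening: 0.0929
t 4.1 tcp [0.4649 0.1765 0.0351] yaw_y -42.96 z [ 0.0009  0.0004 -1.    ] F [-0.2033 -0.6057  0.4773] T [-0.0628  0.1137 -0.0475] op 0.0929 q6 1.009
```

View pics/w2.png

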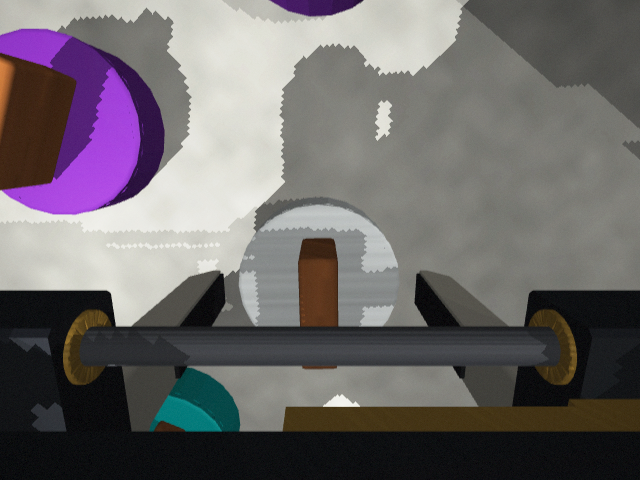

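The lid is centred between the jaws: bar at u = 301–337 and cap centre at u ≈ 319. Closing now.

```bash
python3 -m pendant '[{"delta_pos":[0,0,0],"spin":0},{"delta_pos":[0,0,0],"spin":0},{"delta_pos":[0,0,0],"spin":0},{"delta_pos":[0,0,0],"spin":0},{"delta_pos":[0,0,0],"spin":0},{"delta_pos":[0,0,0],"spin":0},{"delta_pos":[0,0,0],"spin":0},{"delta_pos":[0,0,0],"spin":0}]' 1 30
python3 -m pendant '[{"delta_pos":[0,0,-0.005],"spin":0},{"delta_pos":[0,0,-0.015],"spin":0},{"delta_pos":[0,0,-0.05],"spin":0},{"delta_pos":[0,0,-0.1],"spin":0},{"delta_pos":[0,0,-0.15],"spin":0},{"delta_pos":[0,0,-0.19],"spin":0},{"delta_pos":[0,0,-0.21],"spin":0},{"delta_pos":[0,0,-0.215],"spin":0},{"delta_pos":[0,0,-0.215],"spin":0}]'
python3 - <<'E'
from h import *
s,M=st()
d=snap('wrist','w3')
X=s['tool_pos']; z0=X[2]-.035
b=outl('wrist',d,'lid',[X[0],X[1],z0+.03]); print(b[0],b[2])
# upper arc of the mask: compare with cylinder silhouette rows
m=b[1].copy(); m[322:]=False
def f(p):
    s_=sil(d,p[0],p[1],z0,[cyl(.041,0,.028)]); s_[322:]=0; return np.abs(s_-m).sum()
r=minimize(f,X[:2],method='Nelder-Mead',options=dict(initial_simplex=[X[:2],X[:2]+[.004,0],X[:2]+[0,.004]]))
print(r.x,r.fun,m.sum(),'in tool xy',M.T[:2,:2]@(r.x-X[:2]))
for c in ['top','scene']:
    d=snap(c,'g_'+c)
    for l in ['lid','lid_grip']:
        for q in robot.mark_of(c,l)[:5]: 
            Y=w(d,q['location']); 
            if Y[2]>.1: print(c,l,q['score'],Y)
E
```

```text
t: 4.95
tool_pos: [0.4654, 0.1766, 0.0357]
orientation: [2.881, 1.254, 0.003]
force: [0.4, -0.2, -0.5]
opening: 0.0337
t: 5.85
tool_pos: [0.4652, 0.1765, 0.2513]
orientation: [2.88, 1.254, 0.005]
force: [0.5, -0.9, -1.5]
opening: 0.0155
t 5.85 tcp [0.4652 0.1765 0.2513] yaw_y -42.96 z [ 0.0032  0.0011 -1.    ] F [ 0.4946 -0.9487 -1.4844] T [-0.0756  0.1953 -0.0166] op 0.0155 q6 1.009
36.491834437218365 0.71
[0.4671 0.1778] 5852.564705882352 11853 in tool xy [0.0022 0.0005]
top lid 0.72 [0.4654 0.1827 0.1931]
top lid_grip 0.59 [0.4651 0.1797 0.2469]
scene lid 0.89 [0.4683 0.1756 0.1942]
scene lid_grip 0.69 [0.4677 0.1796 0.2454]
```

View pics/w3.png

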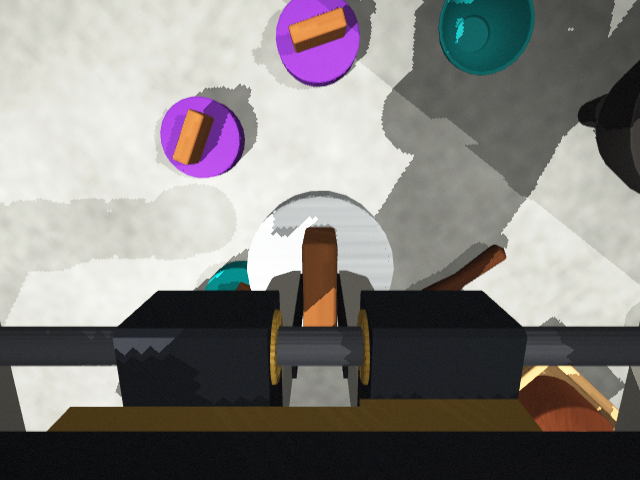

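View pics/g_scene.png

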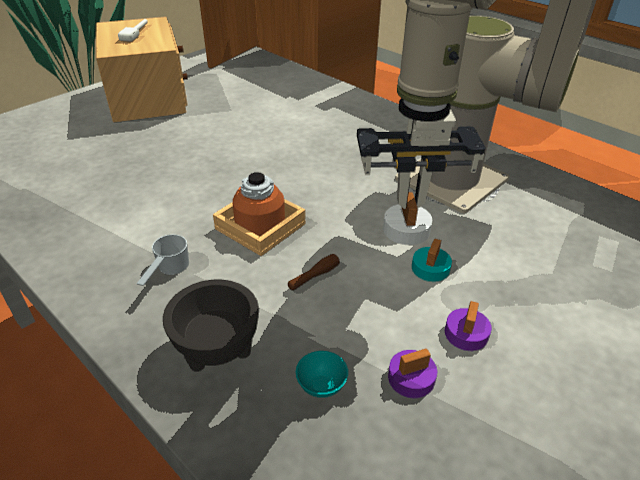

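The fingers were still closing when I lifted: the opening read 34 mm, then 15.5 mm. The lid now hangs about 20 mm low, at z ≈ 0.194 with the TCP at 0.251, so only the top of the bar is gripped. I'll set it back down and grip it again.

```bash
python3 -m pendant '[{"delta_pos":[0,0,0.03],"spin":0},{"delta_pos":[0,0,0.07],"spin":0},{"delta_pos":[0,0,0.11],"spin":0},{"delta_pos":[0,0,0.14],"spin":0},{"delta_pos":[0,0,0.16],"spin":0},{"delta_pos":[0,0,0.17],"spin":0},{"delta_pos":[0,0,0.178],"spin":0},{"delta_pos":[0,0,0.182],"spin":0},{"delta_pos":[0,0,0.182],"spin":0}]'
python3 - <<'E'
from h import *
s,M=st()
for c in ['top','scene']:
    d=snap(c,'g2_'+c)
    for l in ['lid','lid_grip']:
        for q in robot.mark_of(c,l)[:5]: 
            Y=w(d,q['location']); 
            if abs(Y[0]-.465)+abs(Y[1]-.177)<.03: print(c,l,q['score'],Y)
cv2.imwrite('pics/g2c.png',cv2.resize(d['color'][170:350,320:520],(800,720)) [:600])
E
```

```text
t: 7.15
tool_pos: [0.4649, 0.1765, 0.068]
orientation: [-2.881, -1.254, -0.001]
force: [-0.1, 0.8, -0.7]
opening: 0.016
t 7.15 tcp [0.4649 0.1765 0.068 ] yaw_y -42.96 z [ 0.0007  0.0004 -1.    ] F [-0.076   0.7564 -0.6722] T [-0.0768  0.1193  0.0225] op 0.016 q6 1.009
top lid 0.44 [0.4679 0.1847 0.0157]
top lid_grip 0.43 [0.4673 0.1803 0.0631]
scene lid 0.83 [0.4711 0.1762 0.0136]
scene lid_grip 0.63 [0.4712 0.1754 0.0651]
```

View pics/g2c.png

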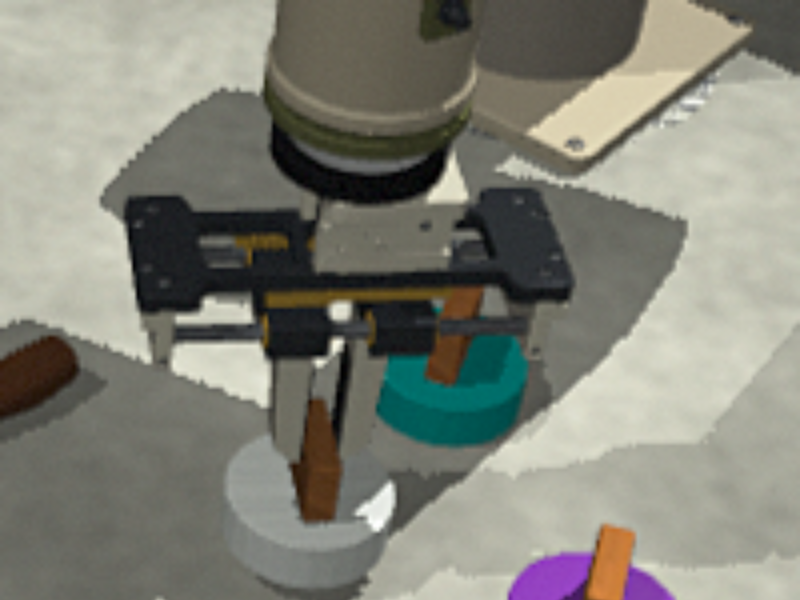

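```bash
python3 -m pendant '[{"delta_pos":[0,0,0.002],"spin":0},{"delta_pos":[0,0,0.004],"spin":0},{"delta_pos":[0,0,0.006],"spin":0},{"delta_pos":[0,0,0.008],"spin":0}]'
python3 -m pendant '[{"delta_pos":[0,0,0.001],"spin":0},{"delta_pos":[0,0,0.002],"spin":0}]'
python3 -m pendant '[{"delta_pos":[0,0,0.001],"spin":0},{"delta_pos":[0,0,0.002],"spin":0}]'
```

```text
t: 7.85
tool_pos: [0.465, 0.1765, 0.0601]
orientation: [-2.881, -1.254, -0.002]
force: [0.1, 0.3, -1.8]
opening: 0.0155
t: 8.05
tool_pos: [0.4648, 0.1765, 0.0578]
orientation: [-2.881, -1.254, -0.001]
force: [-0.2, -0.7, -0.8]
opening: 0.0155
t: 8.25
tool_pos: [0.4648, 0.1765, 0.0557]
orientation: [-2.881, -1.254, -0.001]
force: [-0.2, 0.2, -1.0]
opening: 0.016
```

```bash
python3 -m pendant '[{"delta_pos":[0,0,0.001],"spin":0},{"delta_pos":[0,0,0.0015],"spin":0}]'
python3 -m pendant '[{"delta_pos":[0,0,0.001],"spin":0},{"delta_pos":[0,0,0.0015],"spin":0}]'
python3 - <<'E'
from h import *
s,M=st()
d=snap('scene','g3_scene')
b=outl('scene',d,'lid',[s['tool_pos'][0],s['tool_pos'][1],.02]); print(b[0],b[2])
for l in ['lid','lid_grip']:
        for q in robot.mark_of('scene',l)[:5]: 
            Y=w(d,q['location']); 
            if abs(Y[0]-.465)+abs(Y[1]-.177)<.03: print(l,q['score'],Y)
im=d['color'].copy()
for z in (0,.01):
  P=np.array([px(d,[.465+.041*np.cos(t),.1765+.041*np.sin(t),z]) for t in th])
  cv2.polylines(im,[np.round(P).astype(int)],True,(0,0,255) if z==0 else (0,255,0),1)
cv2.imwrite('pics/g3c.png',cv2.resize(im[240:340,340:460],(720,600),interpolation=cv2.INTER_NEAREST))
E
```

```text
t: 8.45
tool_pos: [0.4648, 0.1765, 0.0541]
orientation: [-2.881, -1.254, -0.001]
force: [-0.4, 0.2, -0.8]
opening: 0.0154
t: 8.65
tool_pos: [0.4652, 0.1765, 0.0538]
orientation: [2.88, 1.254, 0.002]
force: [-5.5, -2.3, 13.8]
opening: 0.0157
t 8.65 tcp [0.4652 0.1765 0.0538] yaw_y -42.96 z [ 0.0012  0.0003 -1.    ] F [-5.4564 -2.2519 13.7602] T [-0.4784  1.3216  0.0281] op 0.0157 q6 1.009
3.363676761698915 0.65
lid 0.78 [ 0.4708  0.1751 -0.0028]
lid_grip 0.73 [0.4665 0.1772 0.0502]
```

View pics/g3c.png

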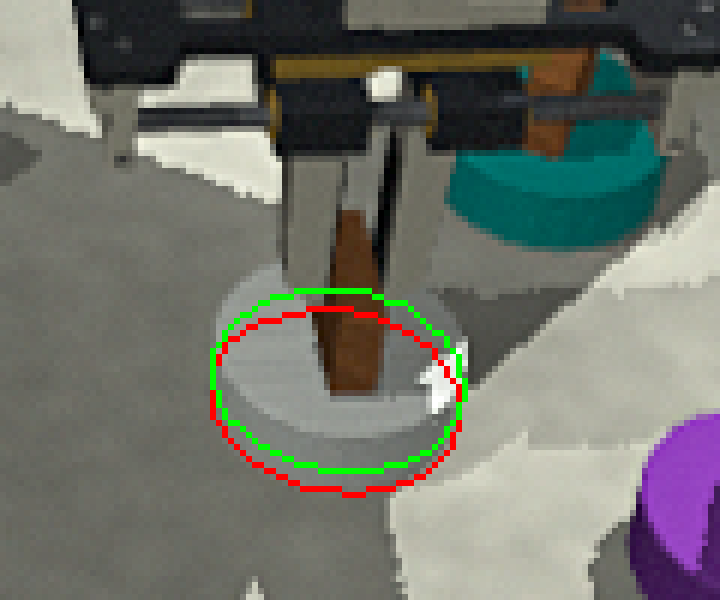

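```bash
python3 -m pendant '[{"delta_pos":[0,0,-0.001],"spin":0},{"delta_pos":[0,0,-0.001],"spin":0},{"delta_pos":[0,0,-0.001],"spin":0},{"delta_pos":[0,0,-0.001],"spin":0},{"delta_pos":[0,0,-0.001],"spin":0},{"delta_pos":[0,0,-0.001],"spin":0}]' 0
python3 - <<'E'
from h import *
s,M=st()
X=s['tool_pos']
for c in ['wrist','scene','top']:
    d=snap(c,'k_'+c)
    b=outl(c,d,'lid',[.465,.177,.02])
    m=b[1]
    parts=[cyl(.041,0,.028),bar(np.radians(47))]
    lim=322 if c=='wrist' else 480
    m=m.copy(); m[lim:]=False
    def f(p):
        s_=sil(d,p[0],p[1],0,parts); s_[lim:]=0; return np.abs(s_-m).sum()
    r=minimize(f,X[:2],method='Nelder-Mead',options=dict(initial_simplex=[X[:2],X[:2]+[.004,0],X[:2]+[0,.004]]))
    print(c,b[0],r.x,r.fun,m.sum(),'in tool xy',M.T[:2,:2]@(r.x-X[:2]))
E
```

```text
t: 9.45
tool_pos: [0.4651, 0.1764, 0.0547]
orientation: [2.88, 1.254, 0.002]
force: [0.1, -0.4, -0.1]
opening: 0.0459
t 9.45 tcp [0.4651 0.1764 0.0547] yaw_y -42.96 z [ 0.001   0.0002 -1.    ] F [ 0.0662 -0.3801 -0.0941] T [-0.1047  0.0948 -0.0366] op 0.0459 q6 1.009
wrist 7.549018384262741 [0.4656 0.1767] 1892.2235294117647 14026 in tool xy [0.0005 0.0001]
scene 2.1043047982346876 [0.4668 0.1768] 125.71372549019608 1464 in tool xy [0.0014 0.0011]
top 13.076156467872577 [0.464 0.172] 1165.9019607843138 200 in tool xy [-0.004   0.0023]
```

View pics/k_wrist.png

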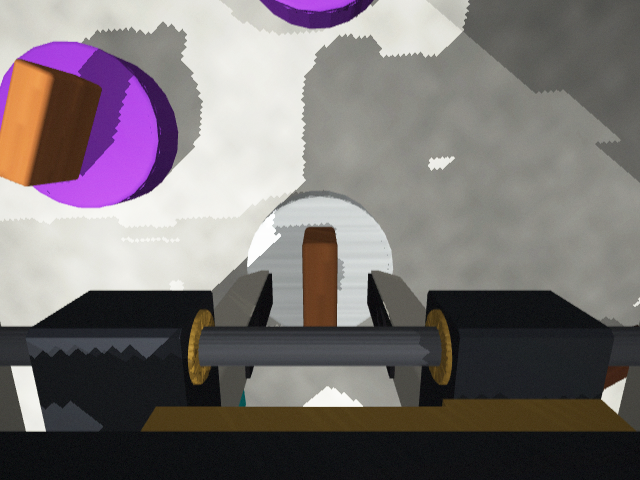

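The lid stands level and centred, cap centre at u ≈ 320. I'll descend 20 mm and regrip, waiting for the jaws to close fully.

```bash
python3 -m pendant '[{"delta_pos":[0.0005,0,0.008],"spin":0},{"delta_pos":[0.0005,0,0.015],"spin":0},{"delta_pos":[0.0005,0,0.02],"spin":0},{"delta_pos":[0.0005,0,0.02],"spin":0}]'
python3 -m pendant '[{"delta_pos":[0,0,0],"spin":0},{"delta_pos":[0,0,0],"spin":0},{"delta_pos":[0,0,0],"spin":0},{"delta_pos":[0,0,0],"spin":0},{"delta_pos":[0,0,0],"spin":0},{"delta_pos":[0,0,0],"spin":0},{"delta_pos":[0,0,0],"spin":0},{"delta_pos":[0,0,0],"spin":0}]' 1 35
python3 -c "
from h import *
st()"
```

```text
t: 10.15
tool_pos: [0.4645, 0.1765, 0.0333]
orientation: [-2.88, -1.254, 0.002]
force: [-0.0, 0.5, -0.0]
opening: 0.0461
t: 10.95
tool_pos: [0.4647, 0.1766, 0.0336]
orientation: [-2.881, -1.254, 0.001]
force: [-0.6, -0.3, 2.0]
opening: 0.0156
t 10.95 tcp [0.4647 0.1766 0.0336] yaw_y -42.96 z [-0.0007 -0.0002 -1.    ] F [-0.6382 -0.3114  2.0193] T [-0.1592  0.1274  0.0027] op 0.0156 q6 1.01
```

```bash
python3 -m pendant '[{"delta_pos":[0,0,-0.01],"spin":0},{"delta_pos":[0,0,-0.04],"spin":0},{"delta_pos":[0,0,-0.08],"spin":0},{"delta_pos":[0,0,-0.12],"spin":0},{"delta_pos":[0,0,-0.16],"spin":0},{"delta_pos":[0,0,-0.185],"spin":0},{"delta_pos":[0,0,-0.2],"spin":0},{"delta_pos":[0,0,-0.205],"spin":0},{"delta_pos":[0,0,-0.205],"spin":0}]'
python3 - <<'E'
from h import *
s,M=st()
X=s['tool_pos']; z0=X[2]-.0336
for c in ['wrist','scene']:
    d=snap(c,'m_'+c)
    b=outl(c,d,'lid',[X[0],X[1],z0+.02])
    parts=[cyl(.041,0,.028),bar(np.radians(47))]
    lim=322 if c=='wrist' else 480
    m=b[1].copy(); m[lim:]=False
    def f(p):
        s_=sil(d,p[0],p[1],p[2] if c=='scene' else z0,parts); s_[lim:]=0; return np.abs(s_-m).sum()
    r=minimize(f,[X[0],X[1],z0],method='Nelder-Mead',options=dict(initial_simplex=[[X[0],X[1],z0],[X[0]+.004,X[1],z0],[X[0],X[1]+.004,z0],[X[0],X[1],z0+.004]]))
    print(c,b[0],r.x,r.x[2]-z0,r.fun,m.sum(),'in tool xy',M.T[:2,:2]@(r.x[:2]-X[:2]))
d=snap('top','m_top')
E
```

```text
t: 11.85
tool_pos: [0.4647, 0.1766, 0.2383]
orientation: [-2.88, -1.254, 0.002]
force: [-0.6, 0.1, -1.8]
opening: 0.016
t 11.85 tcp [0.4647 0.1766 0.2383] yaw_y -42.96 z [-0.001  -0.0003 -1.    ] F [-0.5734  0.1061 -1.8229] T [-0.1209  0.1274  0.041 ] op 0.016 q6 1.01
wrist 26.495878884358664 [0.4652 0.177  0.2057] 0.0010615706350565468 4871.635294117647 12423 in tool xy [0.0007 0.0001]
scene 4.485960817218914 [0.4337 0.157  0.1735] -0.031144634680250666 256.8941176470588 1599 in tool xy [-0.0354 -0.0093]
```

View pics/m_wrist.png

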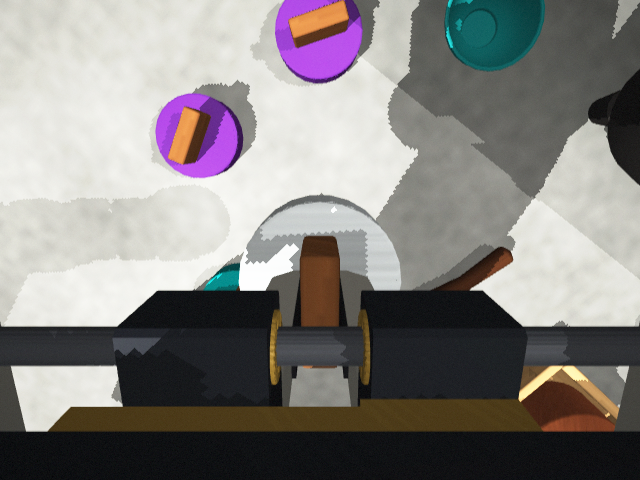

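View pics/m_scene.png

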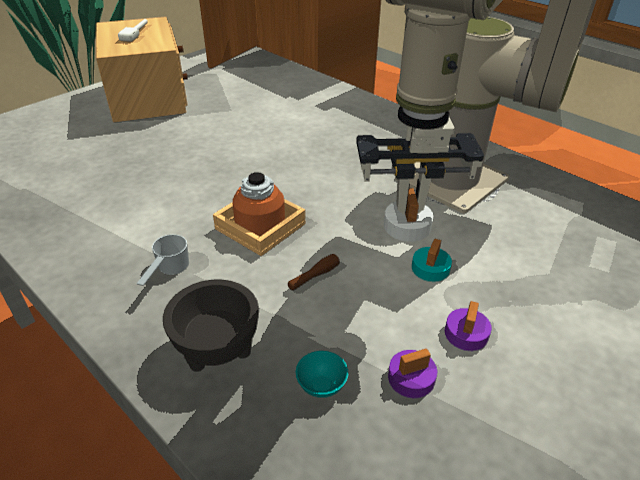

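Gripped properly this time: lid level, about 34 mm below the TCP, opening 16 mm. I'm moving to a viewpoint behind the jar for a close wrist-camera look.

```bash
python3 -m pendant '[{"delta_pos":[-0.02,0.014,-0.005],"spin":0},{"delta_pos":[-0.059,0.041,-0.01],"spin":0},{"delta_pos":[-0.098,0.0685,-0.01],"spin":0},{"delta_pos":[-0.137,0.096,-0.01],"spin":0},{"delta_pos":[-0.176,0.123,-0.01],"spin":0},{"delta_pos":[-0.216,0.151,-0.01],"spin":0},{"delta_pos":[-0.255,0.178,-0.01],"spin":0},{"delta_pos":[-0.294,0.205,-0.01],"spin":0},{"delta_pos":[-0.333,0.233,-0.01],"spin":0},{"delta_pos":[-0.363,0.254,-0.01],"spin":0}]'
python3 -m pendant '[{"delta_pos":[-0.015,0.01,0],"spin":0},{"delta_pos":[-0.028,0.019,0],"spin":0},{"delta_pos":[-0.028,0.019,0],"spin":0},{"delta_pos":[-0.028,0.019,0],"spin":0}]'
python3 - <<'E'
from h import *
s,M=st()
d=snap('wrist','j1')
for l in ['jar','jar_neck','jar_mouth','lid']:
    for m in robot.mark_of('wrist',l)[:3]:
        X=w(d,m['location']); print(l,round(m['score'],2),X,px(d,X))
E
```

```text
t: 13.1
tool_pos: [0.4014, -0.2648, 0.2467]
orientation: [-2.88, -1.251, 0.007]
force: [0.2, 0.2, -0.4]
opening: 0.0159
t: 13.5
tool_pos: [0.3962, -0.2976, 0.2463]
orientation: [-2.879, -1.251, 0.007]
force: [0.4, 1.0, -1.4]
opening: 0.0158
t 13.5 tcp [ 0.3962 -0.2976  0.2463] yaw_y -43.04 z [-0.0049  0.0004 -1.    ] F [ 0.3509  0.9735 -1.3959] T [-0.0719  0.1477 -0.0094] op 0.0158 q6 0.006
jar 0.78 [ 0.487  -0.1978  0.0049] [318.4533  78.4108]
jar_neck 0.6 [ 0.4883 -0.2081  0.1   ] [327.8803  66.4978]
jar_mouth 0.56 [ 0.4833 -0.2029  0.1263] [318.5399  58.4534]
lid 0.72 [ 0.3956 -0.2939  0.2118] [314.3181 263.4468]
```

View pics/j1.png

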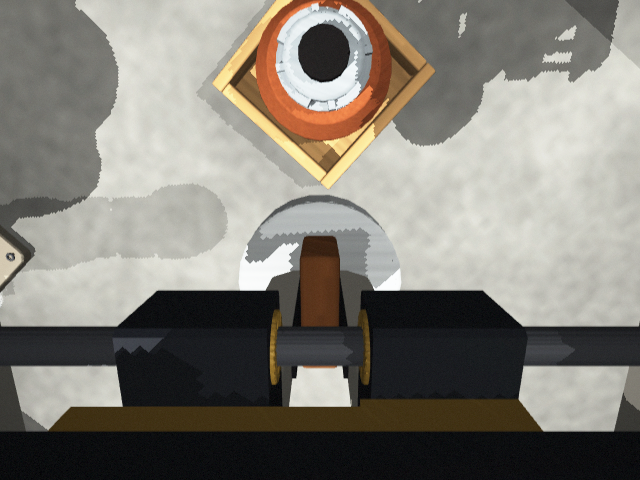

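```bash
cat >> h.py <<'E'
def padfit(d,guess):
    hsv=cv2.cvtColor(d['color'],cv2.COLOR_BGR2HSV)
    u,v=px(d,[guess[0],guess[1],.135])
    dark=(d['color'].max(2)<50).astype(np.uint8)
    n,lab,stt,cen=cv2.connectedComponentsWithStats(dark)
    k=[i for i in range(1,n) if stt[i,4]>30]
    i=min(k,key=lambda i:np.hypot(*(cen[i]-[u,v])))
    m=lab==i
    r=fit(d,m,np.array(guess),0,[cyl(.018,.128,.1395)]); return r,cen[i],stt[i]
def lidfit(d,X,z0,lim=272,cam='wrist',yaw=47):
    b=outl(cam,d,'lid',[X[0],X[1],z0+.02])
    m=b[1].copy(); m[lim:]=False
    parts=[cyl(.041,0,.028),bar(np.radians(yaw))]
    def f(p):
        s_=sil(d,p[0],p[1],z0,parts); s_[lim:]=0; return np.abs(s_-m).sum()
    r=minimize(f,X[:2],method='Nelder-Mead',options=dict(initial_simplex=[X[:2],X[:2]+[.004,0],X[:2]+[0,.004]]))
    return r.x,r.fun,m.sum()
E
python3 - <<'E'
from h import *
s,M=st(); X=s['tool_pos']
d=robot.read_camera('wrist')
print(padfit(d,[.486,-.202]))
r=lidfit(d,X,X[2]-.0336); print(r,M.T[:2,:2]@(r[0]-X[:2]))
for c in ['top','scene']:
    d=robot.read_camera(c); print(c,padfit(d,[.486,-.202]))
cv2.imwrite('pics/j1c.png',cv2.resize(cv2.imread('pics/j1.png')[0:150,250:400],(600,600),interpolation=cv2.INTER_CUBIC))
E
```

```text
t 13.75 tcp [ 0.3965 -0.2973  0.2469] yaw_y -42.96 z [-0.0041 -0.0007 -1.    ] F [-0.1366 -0.0559 -1.4654] T [-0.046   0.1341  0.0055] op 0.0159 q6 0.005
((array([ 0.4864, -0.2048]), np.float64(306.3764705882353), np.float64(2284.0)), array([323.4816,  53.2553]), array([ 299,   25,   51,   58, 2284], dtype=int32))
(array([ 0.397 , -0.2969]), np.float64(152.52941176470586), np.int64(9263)) [0.0006 0.0001]
top ((array([ 0.4865, -0.2039]), np.float64(62.85490196078432), np.float64(296.0)), array([449.6419, 259.6993]), array([440, 250,  20,  20, 296], dtype=int32))
scene ((array([ 0.4868, -0.208 ]), np.float64(72.70588235294117), np.float64(154.0)), array([255.987 , 178.3117]), array([249, 173,  15,  12, 154], dtype=int32))
```

View pics/j1c.png

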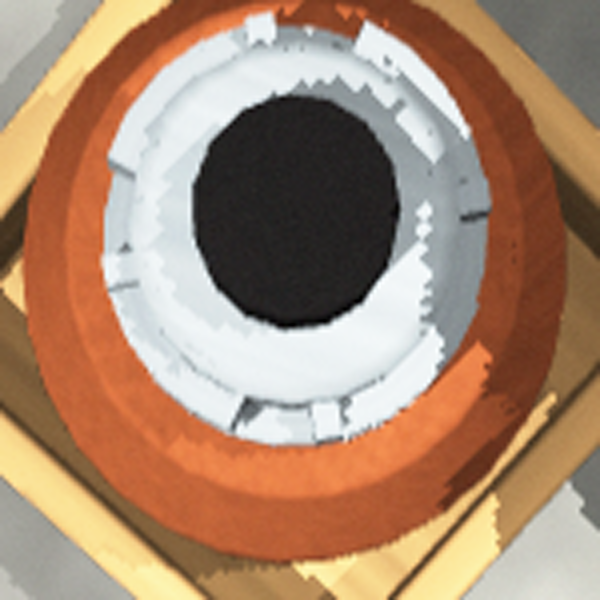

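```bash
python3 - <<'E'
from h import *
d=robot.read_camera('wrist')
def comp(d):
    dark=(d['color'].max(2)<50).astype(np.uint8)
    u,v=px(d,[.486,-.203,.135]); n,lab,stt,cen=cv2.connectedComponentsWithStats(dark)
    i=min([i for i in range(1,n) if stt[i,4]>30],key=lambda i:np.hypot(*(cen[i]-[u,v]))); return lab==i
for c in ['wrist','top','scene']:
    if c!='wrist': d=robot.read_camera(c)
    m=comp(d).astype(float)
    f=lambda p: np.abs(sil(d,p[0],p[1],0,[cyl(p[2],.128 if c!='x' else 0,.1395)])-m).sum()
    r=minimize(f,[.486,-.203,.018],method='Nelder-Mead',options=dict(initial_simplex=[[.486,-.203,.018],[.490,-.203,.018],[.486,-.199,.018],[.486,-.203,.021]]))
    print(c,r.x,r.fun,m.sum())
    # jar mask: body+cradle
    for l in ['jar']:
        o=outl(c,d,l,[.486,-.203,.06]); mm=o[1].astype(float)
        ys,xs=np.nonzero(mm); print(l,o[2],mm.sum(),xs.min(),xs.max(),ys.min(),ys.max())
        im=d['color'].copy(); im[mm>0]=im[mm>0]//2+np.array([0,127,0],np.uint8)
        cv2.imwrite(f'pics/mask_{c}.png',im)
        sq=lambda yaw:[(np.cos(yaw)*a-np.sin(yaw)*b,np.sin(yaw)*a+np.cos(yaw)*b,z) for a in(-.075,.075) for b in (-.075,.075) for z in (0,.044)]
        f=lambda p: np.abs(sil(d,p[0],p[1],0,[sq(p[2]),cyl(.058,.044,.09),cyl(.036,.1,.12),cyl(.018,.128,.1395)])-mm).sum()
        r=minimize(f,[.486,-.203,.03],method='Nelder-Mead',options=dict(initial_simplex=[[.486,-.203,.03],[.490,-.203,.03],[.486,-.199,.03],[.486,-.203,.08]]))
        print('  jarfit',r.x,r.fun)
E
```

```text
wrist [ 0.4869 -0.2042  0.0168] 58.41568627450981 2293.0
jar 0.68 25034.0 212 433 0 188
  jarfit [ 0.4869 -0.2042  0.0879] 460.1333333333333
top [ 0.4863 -0.2041  0.0162] 22.658823529411766 295.0
jar 0.62 5586.0 395 477 228 306
  jarfit [ 0.4856 -0.2035  0.0821] 222.95686274509802
scene [ 0.4875 -0.2056  0.0139] 19.301960784313728 155.0
jar 0.62 4444.0 213 305 172 255
  jarfit [ 0.4854 -0.208   0.086 ] 396.25098039215686
```

Thread gaps show as notches near crop (115,225), (285,420), (470,215) and (310,25). The lugs at the present yaw would sit about over them, so I'll turn roughly 34° clockwise to land on the threads. The wrist and top fits put the jar axis at (0.4865, −0.2042).

```bash
python3 -m pendant '[{"delta_pos":[0.02,0,0],"spin":0.1},{"delta_pos":[0.05,0.001,0.01],"spin":0.2},{"delta_pos":[0.08,0.001,0.02],"spin":0.3},{"delta_pos":[0.11,0.002,0.03],"spin":0.4},{"delta_pos":[0.125,0.002,0.035],"spin":0.5},{"delta_pos":[0.129,0.002,0.04],"spin":0.6},{"delta_pos":[0.129,0.002,0.04],"spin":0.6},{"delta_pos":[0.129,0.002,0.04],"spin":0.6}]'
python3 - <<'E'
from h import *
s,M=st(); X=s['tool_pos']
d=snap('wrist','n1w'); 
yaw=np.degrees(np.arctan2(M[1,0],M[0,0]));print(yaw)
r=lidfit(d,X,X[2]-.0336,yaw=yaw); print(r,M.T[:2,:2]@(r[0]-X[:2]))
d=snap('top','n1t');d=snap('scene','n1s')
cv2.imwrite('pics/n1sc.png',cv2.resize(d['color'][60:260,180:380],(600,600)))
E
```

```text
t: 15.05
tool_pos: [0.4853, -0.2054, 0.2063]
orientation: [3.122, 0.349, -0.007]
force: [-0.3, -0.5, -0.6]
opening: 0.0159
t 15.05 tcp [ 0.4853 -0.2054  0.2063] yaw_y -77.25 z [-0.0047 -0.0007 -1.    ] F [-0.348  -0.4791 -0.6166] T [-0.038  0.158 -0.016] op 0.0159 q6 0.853
12.752098945107983
(array([ 0.4859, -0.2048]), np.float64(146.7176470588235), np.int64(9320)) [ 0.0007 -0.0005]
```

View pics/n1sc.png

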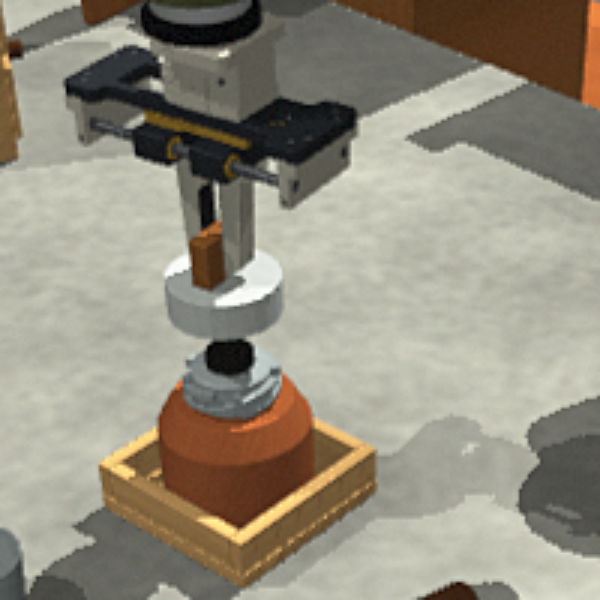

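```bash
python3 -m pendant '[{"delta_pos":[0.0008,-0.0009,0.01],"spin":0},{"delta_pos":[0.0008,-0.0009,0.02],"spin":0},{"delta_pos":[0.0008,-0.0009,0.03],"spin":0},{"delta_pos":[0.0008,-0.0009,0.038],"spin":0},{"delta_pos":[0.0008,-0.0009,0.043],"spin":0},{"delta_pos":[0.0008,-0.0009,0.046],"spin":0},{"delta_pos":[0.0008,-0.0009,0.047],"spin":0},{"delta_pos":[0.0008,-0.0009,0.047],"spin":0}]'
python3 -m pendant '[{"delta_pos":[0,0,0.001],"spin":0},{"delta_pos":[0,0,0.002],"spin":0}]'
python3 -c "
from h import *
st()"
```

```text
t: 16.05
tool_pos: [0.486, -0.2049, 0.1599]
orientation: [3.122, 0.345, -0.006]
force: [0.0, 0.2, -1.6]
opening: 0.0161
t: 16.25
tool_pos: [0.4862, -0.205, 0.1583]
orientation: [3.121, 0.345, -0.005]
force: [0.1, 0.8, -1.1]
opening: 0.0157
t 16.25 tcp [ 0.4862 -0.205   0.1583] yaw_y -77.38 z [-0.0027 -0.0016 -1.    ] F [ 0.1121  0.799  -1.0687] T [0.0154 0.1395 0.0002] op 0.0157 q6 0.857
```

```bash
python3 -m pendant '[{"delta_pos":[0,-0.0006,0.001],"spin":0},{"delta_pos":[0,-0.0006,0.002],"spin":0}]'
python3 -m pendant '[{"delta_pos":[0,0,0.001],"spin":0},{"delta_pos":[0,0,0.0015],"spin":0}]'
python3 -c "
from h import *
st()"
```

```text
t: 16.45
tool_pos: [0.4862, -0.2045, 0.1564]
orientation: [3.121, 0.345, -0.004]
force: [0.8, 0.2, -0.8]
opening: 0.0159
t: 16.65
tool_pos: [0.4862, -0.2044, 0.1548]
orientation: [3.121, 0.345, -0.004]
force: [-0.0, 0.3, -1.3]
opening: 0.0158
t 16.65 tcp [ 0.4862 -0.2044  0.1548] yaw_y -77.38 z [-0.0025 -0.0017 -1.    ] F [-0.0296  0.341  -1.305 ] T [ 0.0333  0.1417 -0.023 ] op 0.0158 q6 0.858
```

Lid at about 0.121 by calculation, with no lateral force. I'm going down in 1 mm steps.

```bash
for i in 1; do python3 -m pendant '[{"delta_pos":[0,0,0.0005],"spin":0},{"delta_pos":[0,0,0.001],"spin":0}]'; done
python3 -m pendant '[{"delta_pos":[0,0,0.0005],"spin":0},{"delta_pos":[0,0,0.001],"spin":0}]'
python3 -c "
from h import *
st()"
```

```text
t: 16.85
tool_pos: [0.4861, -0.2044, 0.1537]
orientation: [3.121, 0.345, -0.004]
force: [-0.1, 0.3, -0.6]
opening: 0.0161
t: 17.05
tool_pos: [0.4861, -0.2045, 0.1527]
orientation: [3.121, 0.345, -0.004]
force: [0.1, 0.2, -0.7]
opening: 0.0156
t 17.05 tcp [ 0.4861 -0.2045  0.1527] yaw_y -77.38 z [-0.0026 -0.0016 -1.    ] F [ 0.1349  0.1786 -0.7495] T [0.0094 0.2133 0.0086] op 0.0156 q6 0.858
```

```bash
python3 -m pendant '[{"delta_pos":[0,0,0.0005],"spin":0},{"delta_pos":[0,0,0.001],"spin":0}]'
python3 -c "
from h import *
st()"
```

```text
t: 17.25
tool_pos: [0.4862, -0.2045, 0.1523]
orientation: [3.121, 0.345, -0.004]
force: [-3.5, 1.9, 7.0]
opening: 0.0159
t 17.25 tcp [ 0.4862 -0.2045  0.1523] yaw_y -77.38 z [-0.0022 -0.0019 -1.    ] F [-3.5054  1.8857  6.9726] T [ 0.32    0.7821 -0.0285] op 0.0159 q6 0.858
```

Contact with about 8 N at a lid height near 119 mm: it is on top of the threads. I'll hold briefly and check how the press behaves.

```bash
python3 -m pendant '[{"delta_pos":[0,0,0],"spin":0},{"delta_pos":[0,0,0],"spin":0}]'
python3 -c "
from h import *
st()"
python3 -m pendant '[{"delta_pos":[0,0,-0.0002],"spin":-0.03},{"delta_pos":[0,0,-0.0004],"spin":-0.06},{"delta_pos":[0,0,-0.0004],"spin":-0.06}]'
python3 -c "
from h import *
st()"
```

```text
t: 17.45
tool_pos: [0.4864, -0.2046, 0.1524]
orientation: [3.121, 0.345, -0.003]
force: [-0.3, -0.1, 2.1]
opening: 0.0156
t 17.45 tcp [ 0.4864 -0.2046  0.1524] yaw_y -77.38 z [-0.0019 -0.002  -1.    ] F [-0.2751 -0.084   2.1297] T [-0.0115  0.1896  0.071 ] op 0.0156 q6 0.858
t: 17.75
tool_pos: [0.4864, -0.2046, 0.1527]
orientation: [3.109, 0.441, -0.003]
force: [-0.2, -0.1, -0.3]
opening: 0.0159
t 17.75 tcp [ 0.4864 -0.2046  0.1527] yaw_y -73.85 z [-0.0018 -0.0021 -1.    ] F [-0.2028 -0.1254 -0.3322] T [-0.1     0.1314 -0.0304] op 0.0159 q6 0.796
```

```bash
python3 -m pendant '[{"delta_pos":[0,0,0.0002],"spin":-0.03},{"delta_pos":[0,0,0.0002],"spin":-0.06},{"delta_pos":[0,0,0.0002],"spin":-0.06}]'
python3 -m pendant '[{"delta_pos":[0,0,0.0001],"spin":-0.03},{"delta_pos":[0,0,0.0001],"spin":-0.06},{"delta_pos":[0,0,0.0001],"spin":-0.06}]'
python3 -c "
from h import *
st()"
```

```text
t: 18.05
tool_pos: [0.4866, -0.2049, 0.153]
orientation: [3.093, 0.535, -0.003]
force: [-0.6, -1.1, 2.1]
opening: 0.016
t: 18.35
tool_pos: [0.4867, -0.2051, 0.1533]
orientation: [3.076, 0.626, -0.002]
force: [-1.4, -1.0, 2.9]
opening: 0.0156
t 18.35 tcp [ 0.4867 -0.2051  0.1533] yaw_y -66.98 z [-0.0009 -0.0031 -1.    ] F [-1.4081 -0.987   2.9312] T [-0.1879  0.4503 -0.0088] op 0.0156 q6 0.676
```

Rising 0.3 mm per 3.4°, which matches the thread slope. Continuing backwards.

```bash
python3 -m pendant '[{"delta_pos":[0,0,0.0001],"spin":-0.04},{"delta_pos":[0,0,0],"spin":-0.08},{"delta_pos":[0,0,0],"spin":-0.08}]'
python3 -m pendant '[{"delta_pos":[0,0,0.0001],"spin":-0.04},{"delta_pos":[0,0,0],"spin":-0.08},{"delta_pos":[0,0,0],"spin":-0.08}]'
python3 -c "
from h import *
st()"
```

```text
t: 18.65
tool_pos: [0.4869, -0.2051, 0.1536]
orientation: [3.048, 0.748, -0.002]
force: [-0.8, 0.5, 4.4]
opening: 0.0162
t: 18.95
tool_pos: [0.4872, -0.205, 0.1539]
orientation: [3.016, 0.867, -0.001]
force: [-0.7, 1.0, 3.1]
opening: 0.0155
t 18.95 tcp [ 0.4872 -0.205   0.1539] yaw_y -57.92 z [ 0.0001 -0.0032 -1.    ] F [-0.665   0.9744  3.1385] T [0.1401 0.2746 0.0034] op 0.0155 q6 0.518
```

```bash
python3 -m pendant '[{"delta_pos":[0,0,0.0002],"spin":-0.03},{"delta_pos":[0,0,0.0003],"spin":-0.06},{"delta_pos":[0,0,0.0003],"spin":-0.06}]'
python3 -m pendant '[{"delta_pos":[0,0,0.0002],"spin":-0.03},{"delta_pos":[0,0,0.0003],"spin":-0.06},{"delta_pos":[0,0,0.0004],"spin":-0.06}]'
python3 -c "
from h import *
st()"
```

```text
t: 19.25
tool_pos: [0.4873, -0.205, 0.1536]
orientation: [2.988, 0.959, -0.001]
force: [1.5, 0.5, 2.8]
opening: 0.0157
t: 19.55
tool_pos: [0.4868, -0.2048, 0.1524]
orientation: [2.959, 1.049, -0.003]
force: [0.0, -0.3, -1.1]
opening: 0.016
t 19.55 tcp [ 0.4868 -0.2048  0.1524] yaw_y -50.94 z [-0.0009 -0.0026 -1.    ] F [ 0.0193 -0.2516 -1.1107] T [-0.0244  0.0911  0.0158] op 0.016 q6 0.396
```

The lid is off the thread top: z fell and the force dropped to nothing. Pressing down into the gap.

```bash
python3 -m pendant '[{"delta_pos":[0,0,0.001],"spin":-0.02},{"delta_pos":[0,0,0.002],"spin":-0.03},{"delta_pos":[0,0,0.003],"spin":-0.03}]'
python3 -c "
from h import *
st()"
python3 -m pendant '[{"delta_pos":[0,0,0.001],"spin":0},{"delta_pos":[0,0,0.002],"spin":0}]'
python3 -c "
from h import *
st()"
```

```text
t: 19.85
tool_pos: [0.4866, -0.2047, 0.149]
orientation: [2.943, 1.094, -0.003]
force: [-0.3, -0.6, -1.9]
opening: 0.0159
t 19.85 tcp [ 0.4866 -0.2047  0.149 ] yaw_y -49.21 z [-0.0014 -0.0024 -1.    ] F [-0.3087 -0.5789 -1.8539] T [-0.0278  0.173  -0.0061] op 0.0159 q6 0.366
t: 20.05
tool_pos: [0.4866, -0.2048, 0.147]
orientation: [2.943, 1.094, -0.003]
force: [-1.2, -0.1, -0.3]
opening: 0.0157
t 20.05 tcp [ 0.4866 -0.2048  0.147 ] yaw_y -49.22 z [-0.0013 -0.0024 -1.    ] F [-1.2189 -0.1065 -0.3412] T [-0.0208  0.2182  0.0339] op 0.0157 q6 0.366
```

```bash
python3 -m pendant '[{"delta_pos":[0,0,0.001],"spin":0},{"delta_pos":[0,0,0.002],"spin":0}]'
python3 -m pendant '[{"delta_pos":[0,0,0.0005],"spin":0},{"delta_pos":[0,0,0.001],"spin":0}]'
python3 -c "
from h import *
st()"
```

```text
t: 20.25
tool_pos: [0.4867, -0.2048, 0.1452]
orientation: [2.943, 1.094, -0.003]
force: [-2.0, 0.7, 1.8]
opening: 0.0156
t: 20.45
tool_pos: [0.4868, -0.2048, 0.1444]
orientation: [2.943, 1.094, -0.003]
force: [-0.9, 1.0, 2.6]
opening: 0.0159
t 20.45 tcp [ 0.4868 -0.2048  0.1444] yaw_y -49.23 z [-0.0009 -0.0027 -1.    ] F [-0.9213  1.0081  2.568 ] T [0.1682 0.4385 0.0621] op 0.0159 q6 0.366
```

```bash
python3 -m pendant '[{"delta_pos":[0,0,0.0005],"spin":0},{"delta_pos":[0,0,0.001],"spin":0}]'
python3 -c "
from h import *
st()"
```

```text
t: 20.65
tool_pos: [0.4868, -0.2048, 0.144]
orientation: [2.943, 1.094, -0.002]
force: [-4.4, 1.9, 9.1]
opening: 0.0157
t 20.65 tcp [ 0.4868 -0.2048  0.144 ] yaw_y -49.22 z [-0.0007 -0.0026 -1.    ] F [-4.3524  1.8729  9.0655] T [0.4696 0.9272 0.0021] op 0.0157 q6 0.366
```

The lid bottomed at a TCP of 0.144, so its height is about 110.4 mm: dropped in. Now screwing down clockwise, following the pitch of about 0.31 mm per 0.06 rad.

```bash
python3 -m pendant '[{"delta_pos":[0,0,0],"spin":0.03},{"delta_pos":[0,0,0.0001],"spin":0.06},{"delta_pos":[0,0,0.0002],"spin":0.09},{"delta_pos":[0,0,0.0004],"spin":0.12},{"delta_pos":[0,0,0.0004],"spin":0.12}]'
python3 -c "
from h import *
st()"
python3 -m pendant '[{"delta_pos":[0,0,0.0002],"spin":0.03},{"delta_pos":[0,0,0.0003],"spin":0.06},{"delta_pos":[0,0,0.0005],"spin":0.09},{"delta_pos":[0,0,0.0006],"spin":0.12},{"delta_pos":[0,0,0.0006],"spin":0.12}]'
python3 -c "
from h import *
st()"
```

```text
t: 21.15
tool_pos: [0.4871, -0.2051, 0.1439]
orientation: [3.002, 0.914, -0.002]
force: [-1.8, -0.8, 2.8]
opening: 0.0159
t 21.15 tcp [ 0.4871 -0.2051  0.1439] yaw_y -56.14 z [ 0.     -0.0033 -1.    ] F [-1.8071 -0.7798  2.7716] T [-0.0606  0.3007 -0.0602] op 0.0159 q6 0.487
t: 21.65
tool_pos: [0.4871, -0.2053, 0.1435]
orientation: [3.051, 0.733, -0.001]
force: [-2.3, -1.3, 3.1]
opening: 0.0161
t 21.65 tcp [ 0.4871 -0.2053  0.1435] yaw_y -62.99 z [ 0.     -0.0036 -1.    ] F [-2.3418 -1.2626  3.0802] T [-0.0429  0.5511 -0.0282] op 0.0161 q6 0.606
```

```bash
python3 -m pendant '[{"delta_pos":[0,0,0.0002],"spin":0.03},{"delta_pos":[0,0,0.0005],"spin":0.06},{"delta_pos":[0,0,0.0007],"spin":0.09},{"delta_pos":[0,0,0.0008],"spin":0.12},{"delta_pos":[0,0,0.0008],"spin":0.12}]'
python3 -c "
from h import *
st()"
python3 -m pendant '[{"delta_pos":[0,0,0.0002],"spin":0.03},{"delta_pos":[0,0,0.0005],"spin":0.06},{"delta_pos":[0,0,0.0007],"spin":0.09},{"delta_pos":[0,0,0.0008],"spin":0.12},{"delta_pos":[0,0,0.0008],"spin":0.12}]'
python3 -c "
from h import *
st()"
```

```text
t: 22.15
tool_pos: [0.487, -0.2054, 0.1428]
orientation: [3.09, 0.547, -0.001]
force: [-2.5, -0.7, 4.0]
opening: 0.0158
t 22.15 tcp [ 0.487  -0.2054  0.1428] yaw_y -69.91 z [-0.     -0.0037 -1.    ] F [-2.5103 -0.6502  3.9854] T [ 0.0303  0.5791 -0.0137] op 0.0158 q6 0.727
t: 22.65
tool_pos: [0.487, -0.2054, 0.1421]
orientation: [3.117, 0.361, -0.001]
force: [-3.5, 0.0, 4.9]
opening: 0.0161
t 22.65 tcp [ 0.487  -0.2054  0.1421] yaw_y -76.77 z [-0.0001 -0.0039 -1.    ] F [-3.485   0.004   4.9366] T [-0.0336  0.7889 -0.0223] op 0.0161 q6 0.847
```

Following the thread at 0.7 mm per 6.9°, as predicted. Continuing.

```bash
python3 -m pendant '[{"delta_pos":[0,0,0.0002],"spin":0.03},{"delta_pos":[0,0,0.0005],"spin":0.06},{"delta_pos":[0,0,0.0007],"spin":0.09},{"delta_pos":[0,0,0.0008],"spin":0.12},{"delta_pos":[0,0,0.0008],"spin":0.12}]'
python3 -m pendant '[{"delta_pos":[0,0,0.0002],"spin":0.03},{"delta_pos":[0,0,0.0005],"spin":0.06},{"delta_pos":[0,0,0.0007],"spin":0.09},{"delta_pos":[0,0,0.0008],"spin":0.12},{"delta_pos":[0,0,0.0008],"spin":0.12}]'
python3 -c "
from h import *
st()"
```

```text
t: 23.15
tool_pos: [0.487, -0.2054, 0.1415]
orientation: [3.133, 0.172, -0.0]
force: [-2.8, 0.5, 4.8]
opening: 0.0157
t: 23.65
tool_pos: [0.487, -0.2055, 0.1409]
orientation: [3.138, -0.019, -0.0]
force: [-2.6, -0.0, 5.0]
opening: 0.016
t 23.65 tcp [ 0.487  -0.2055  0.1409] yaw_y -90.69 z [-0.0001 -0.004  -1.    ] F [-2.6311 -0.0028  4.9708] T [0.0728 0.864  0.0738] op 0.016 q6 1.09
```

```bash
python3 -m pendant '[{"delta_pos":[0,0,0.0002],"spin":0.03},{"delta_pos":[0,0,0.0005],"spin":0.06},{"delta_pos":[0,0,0.0007],"spin":0.09},{"delta_pos":[0,0,0.0008],"spin":0.12},{"delta_pos":[0,0,0.0008],"spin":0.12}]'
python3 -c "
from h import *
st()"
```

```text
t: 24.15
tool_pos: [0.487, -0.2054, 0.1403]
orientation: [3.131, -0.209, 0.0]
force: [-2.9, 0.9, 6.9]
opening: 0.0161
t 24.15 tcp [ 0.487  -0.2054  0.1403] yaw_y -97.64 z [-0.     -0.0039 -1.    ] F [-2.9345  0.8644  6.9448] T [ 0.2241  0.8444 -0.0168] op 0.0161 q6 1.211
```

```bash
python3 -m pendant '[{"delta_pos":[0,0,0.0002],"spin":0.03},{"delta_pos":[0,0,0.0005],"spin":0.06},{"delta_pos":[0,0,0.0005],"spin":0.06}]'
python3 -c "
from h import *
st()"
python3 -m pendant '[{"delta_pos":[0,0,0.0002],"spin":0.03},{"delta_pos":[0,0,0.0005],"spin":0.06},{"delta_pos":[0,0,0.0005],"spin":0.06}]'
python3 -c "
from h import *
st()"
```

```text
t: 24.45
tool_pos: [0.487, -0.2054, 0.1401]
orientation: [3.123, -0.305, 0.001]
force: [-3.7, 0.2, 6.8]
opening: 0.0158
t 24.45 tcp [ 0.487  -0.2054  0.1401] yaw_y -101.16 z [ 0.     -0.0039 -1.    ] F [-3.7198  0.2346  6.8065] T [0.1897 0.8992 0.0038] op 0.0158 q6 1.273
t: 24.75
tool_pos: [0.4869, -0.2055, 0.1399]
orientation: [3.112, -0.401, 0.001]
force: [-4.2, 0.2, 6.8]
opening: 0.016
t 24.75 tcp [ 0.4869 -0.2055  0.1399] yaw_y -104.68 z [-0.    -0.004 -1.   ] F [-4.198   0.197   6.7714] T [ 0.1309  0.8936 -0.0299] op 0.016 q6 1.334
```

```bash
python3 -m pendant '[{"delta_pos":[0,0,0.0002],"spin":0.02},{"delta_pos":[0,0,0.0003],"spin":0.04},{"delta_pos":[0,0,0.0003],"spin":0.04}]'
python3 -c "
from h import *
st()"
```

```text
t: 25.05
tool_pos: [0.4869, -0.2055, 0.1399]
orientation: [3.103, -0.465, 0.001]
force: [-3.2, -0.1, 6.9]
opening: 0.016
t 25.05 tcp [ 0.4869 -0.2055  0.1399] yaw_y -107.03 z [-0.0001 -0.004  -1.    ] F [-3.202  -0.1132  6.9388] T [ 0.2513  0.9344 -0.0174] op 0.016 q6 1.375
```

```bash
python3 -m pendant '[{"delta_pos":[0,0,0.0003],"spin":0.02},{"delta_pos":[0,0,0.0004],"spin":0.04},{"delta_pos":[0,0,0.0004],"spin":0.04}]'
python3 -c "
from h import *
st()"

```

```text
t: 25.35
tool_pos: [0.4866, -0.2053, 0.1398]
orientation: [3.093, -0.528, -0.0]
force: [-3.8, 0.7, 7.4]
opening: 0.0154
t 25.35 tcp [ 0.4866 -0.2053  0.1398] yaw_y -109.37 z [-0.0007 -0.0038 -1.    ] F [-3.7777  0.7322  7.4208] T [0.3597 1.2057 0.1832] op 0.0154 q6 1.416
```

```bash
python3 -m pendant '[{"delta_pos":[0,0,0.0003],"spin":0.02},{"delta_pos":[0,0,0.0004],"spin":0.04},{"delta_pos":[0,0,0.0004],"spin":0.04}]'
python3 -c "
from h import *
st()"

```

```text
t: 25.65
tool_pos: [0.4862, -0.205, 0.1398]
orientation: [3.082, -0.59, -0.002]
force: [-7.3, 2.0, 9.8]
opening: 0.0161
t 25.65 tcp [ 0.4862 -0.205   0.1398] yaw_y -111.67 z [-0.0017 -0.0034 -1.    ] F [-7.3428  2.0028  9.7593] T [0.5031 1.3789 0.586 ] op 0.0161 q6 1.456
```

```bash
python3 -m pendant '[{"delta_pos":[0,0,0.0003],"spin":0.02},{"delta_pos":[0,0,0.0004],"spin":0.03},{"delta_pos":[0,0,0.0004],"spin":0.03}]'
python3 -c "
from h import *
st()"

```

```text
t: 25.95
tool_pos: [0.4862, -0.205, 0.1398]
orientation: [3.073, -0.636, -0.002]
force: [-4.6, 0.3, 8.0]
opening: 0.0159
t 25.95 tcp [ 0.4862 -0.205   0.1398] yaw_y -113.38 z [-0.0018 -0.0035 -1.    ] F [-4.5571  0.3374  8.0257] T [0.2419 1.0054 0.7131] op 0.0159 q6 1.486
```

Torque about the axis has risen to 0.7 N·m about 60° from the drop: it's at the stop. Relaxing, then letting go.

```bash
python3 -m pendant '[{"delta_pos":[0,0,-0.0001],"spin":-0.02},{"delta_pos":[0,0,-0.0002],"spin":-0.03},{"delta_pos":[0,0,-0.0002],"spin":-0.03}]'
python3 -c "
from h import *
st()"
python3 -m pendant '[{"delta_pos":[0,0,0],"spin":0},{"delta_pos":[0,0,0],"spin":0},{"delta_pos":[0,0,0],"spin":0},{"delta_pos":[0,0,0],"spin":0},{"delta_pos":[0,0,0],"spin":0},{"delta_pos":[0,0,0],"spin":0},{"delta_pos":[0,0,0],"spin":0}]' 0
python3 - <<'E'
from h import *
s,M=st()
snap('wrist','r1'); d=snap('scene','r1s')
cv2.imwrite('pics/r1sc.png',cv2.resize(d['color'][80:260,180:360],(600,600)))
E
```

```text
t: 26.25
tool_pos: [0.4862, -0.2049, 0.14]
orientation: [3.082, -0.589, -0.002]
force: [-2.6, 0.1, 4.3]
opening: 0.0157
t 26.25 tcp [ 0.4862 -0.2049  0.14  ] yaw_y -111.64 z [-0.0019 -0.0035 -1.    ] F [-2.5668  0.1152  4.2749] T [0.0995 0.7504 0.4008] op 0.0157 q6 1.456
t: 26.95
tool_pos: [0.4862, -0.2049, 0.14]
orientation: [3.082, -0.589, -0.002]
force: [0.2, -0.7, 0.5]
opening: 0.0464
t 26.95 tcp [ 0.4862 -0.2049  0.14  ] yaw_y -111.64 z [-0.0018 -0.0035 -1.    ] F [ 0.2491 -0.7241  0.521 ] T [-0.0366  0.1856  0.0145] op 0.0464 q6 1.456
```

View pics/r1.png

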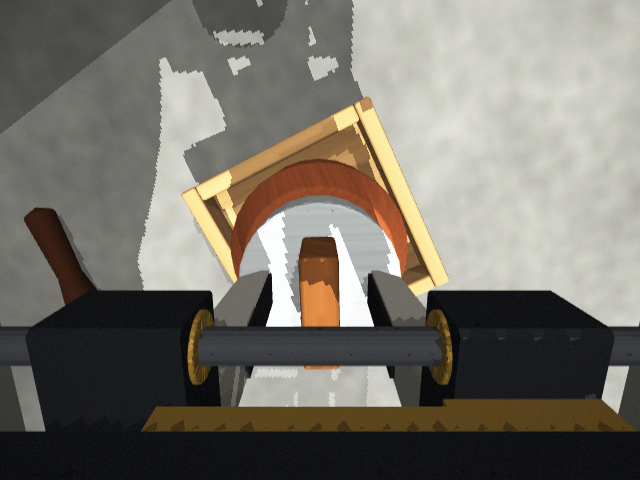

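View pics/r1sc.png

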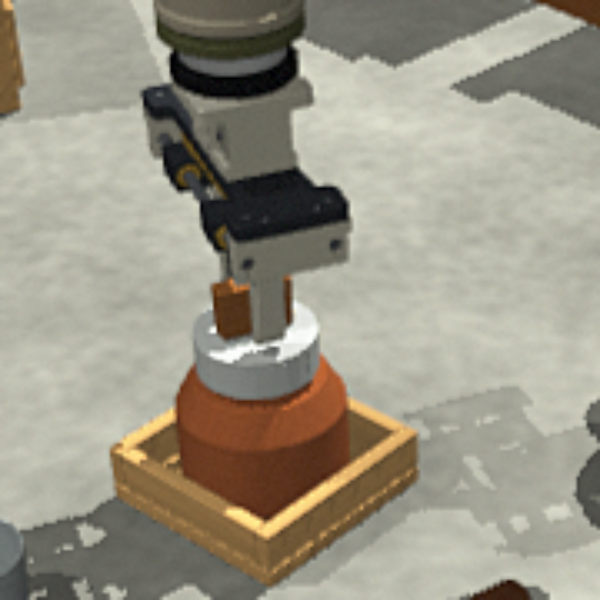

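The lid sits level against the jar's shoulder, with the bar clear between the open fingers (u = 301–338). Raising the arm straight up and checking.

```bash
python3 -m pendant '[{"delta_pos":[0,0,-0.01],"spin":0},{"delta_pos":[0,0,-0.03],"spin":0},{"delta_pos":[0,0,-0.06],"spin":0},{"delta_pos":[0,0,-0.09],"spin":0},{"delta_pos":[0,0,-0.11],"spin":0},{"delta_pos":[0,0,-0.12],"spin":0},{"delta_pos":[0,0,-0.12],"spin":0},{"delta_pos":[0,0,-0.12],"spin":0}]'
python3 - <<'E'
from h import *
s,M=st()
yaw=np.arctan2(M[1,0],M[0,0])
for c in ['wrist','scene','top']:
    d=snap(c,'z_'+c)
    for l in ['lid','lid_grip']:
        for q in robot.mark_of(c,l)[:6]:
            Y=w(d,q['location'])
            if np.hypot(Y[0]-.486,Y[1]+.204)<.05: print(c,l,round(q['score'],2),Y)
    for l,p0 in [('molcajete',(.777,.012)),('pestle',(.522,.006)),('measuring_cup',(.705,-.239)),('pinch_bowl',(.7,.199))]:
        for q in robot.mark_of(c,l)[:2]:
            if c!='wrist' and q['score']>.6: print('   ',c,l,w(d,q['location']))
    if c!='wrist':
        b=outl(c,d,'lid',[.4865,-.2042,.13])
        if b and b[0]<10:
            f=lambda p: np.abs(sil(d,.4865,-.2042,p[0],[cyl(.041,0,.028),bar(yaw)])-b[1]).sum()
            if c=='scene': print({z:round(f([z]),0) for z in (.101,.103,.105,.107,.109,.111)})
E
```

```text
t: 27.85
tool_pos: [0.4861, -0.2043, 0.2591]
orientation: [3.082, -0.589, -0.003]
force: [-0.1, 0.3, -0.6]
opening: 0.0464
t 27.85 tcp [ 0.4861 -0.2043  0.2591] yaw_y -111.64 z [-0.0027 -0.003  -1.    ] F [-0.1035  0.259  -0.5929] T [ 0.019   0.1173 -0.0293] op 0.0464 q6 1.456
wrist lid 0.81 [ 0.4875 -0.2036  0.1072]
wrist lid_grip 0.9 [ 0.4885 -0.2064  0.1574]
scene lid 0.66 [ 0.4937 -0.2049  0.101 ]
scene lid_grip 0.71 [ 0.4918 -0.2033  0.1557]
    scene molcajete [ 0.7805  0.0105 -0.0028]
    scene pestle [0.5264 0.0051 0.003 ]
    scene measuring_cup [ 0.7058 -0.2374  0.0038]
    scene pinch_bowl [ 0.6998  0.1999 -0.0013]
{0.101: np.float64(192.0), 0.103: np.float64(155.0), 0.105: np.float64(138.0), 0.107: np.float64(144.0), 0.109: np.float64(165.0), 0.111: np.float64(202.0)}
top lid 0.58 [ 0.4872 -0.2007  0.1031]
top lid_grip 0.86 [ 0.49   -0.2059  0.1593]
    top pestle [0.5196 0.0062 0.0001]
    top measuring_cup [ 0.7049 -0.2376  0.0034]
    top pinch_bowl [ 0.7009  0.1992 -0.0037]
```

View pics/z_scene.png

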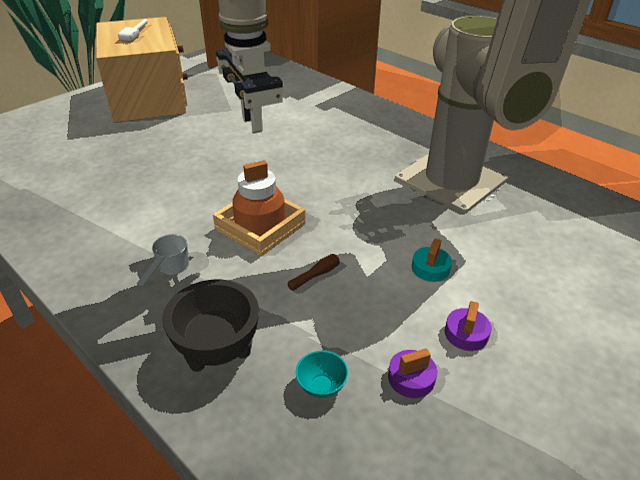

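The lid is on the jar at (257,182), level. The silhouette fit gives about 106 mm, the bystanders are unmoved and the gripper is clear. Handing in.

```bash
python3 -c "
from plant import robot
print(robot.close_job())"
```

```text
the job is handed in; nothing more can be done
None
```

The aluminium lid is screwed fully home on the terracotta jar, and the gripper has let go and is clear. I handed the job in at about 28 s of the 64 s allowed; no verdict was reported.

- **First grip:** I lifted before the fingers had fully closed, so they held only the top of the bar. I set the lid back down (about 14 N on the ledge) and gripped it again properly.
- **Seating and drop:** The lid met the top of the threads at about 119 mm with roughly 8 N. It dropped off the thread top after about 26° backwards and bottomed at about 110.4 mm.
- **Screwing down:** About 60° clockwise brought it to the stop, where the torque about the axis rose to about 0.7 N·m. The highest wrist reading at the jar was about 12 N.

**Last checks:**
- **Lid height:** Arm position puts the lid at about 106.4 mm, and the scene-camera outline fits best between 105 and 107 mm. The network's own height readings were scattered: 107, 101 and 103 mm from the wrist, scene and top cameras.
- **Lid position:** The arm, the wrist camera and the top-camera lid origin put the lid within about 4 mm of the jar's axis. The scene-camera marks read 5–7 mm off, which I took as error because the lid went down along the thread.
- **Bystanders:** All four read within about 4 mm of their starting positions. The mortar was confirmed by the scene camera only.

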